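# Lock the heel stop into the lasting rail

## Robot

A 6-joint arm with a two-finger parallel gripper is mounted at the origin on the work surface. World frame = base frame: x ahead of the robot, y to its left, z up, the work surface at z = 0. Lengths are in m, angles in rad, forces in N, time in s.
With the tool pointing down it reaches from about 0.3 to 0.875 m from the base axis. Payload 6.4 kg.
Tool frame: the origin (TCP) lies at the very end of the fingers, on their centre line; the grasp point (between the pads) lies 19 mm behind it; z points along the fingers, y is the line along which they close (so a half turn about z gives the same grasp; the last joint's range is limited). The gripper opens to 85 mm and grips with 20 to 120 N. Pads are 22 mm wide; open, the fingers measure 114 mm over their backs; the gripper's body (76 mm by 85 mm) begins 54 mm behind the grasp point. The pads swing forward as they close: fully open they stand 13 mm farther back than shut.
Start: joints at [1.142, 0.181, 1.607, -0, 1.354, -0.206], TCP at [0.127, 0.561, 0.231] pointing down, gripper open.
Joint ranges: [-2.99, 2.99], [-0.89, 2.07], [0.3, 2.58], [-1.14, 4.28], [0, 2.63], [-3.12, 3.12]. Speed limits (rad/s): [2.57, 2.57, 3.01, 3.14, 3.14, 3.14].

## Interface

Orientations are given as a rotation vector (axis times angle).
In Python, from workcell import state, grab_frame, finish_job gives the robot as it stands. The module is installed in compiled form; this text tells all that it offers.
- The arm moves only by the shell command python3 -m inch 'ROWS' [OPENING] [FORCE]. ROWS is JSON, a list of rows, each a list of 6 numbers: the shift along the tool's x, y, z in units of 80 mm (1.0 is 80 mm), then the turn, a rotation vector about the tool's x, y, z in units of 60 degrees (1.0 is 60 degrees). A call has 1 to 8 rows; each row is the pose to reach, as a shift and turn from the pose commanded when the call began, along the tool's axes at that moment; what a row does not reach only later rows make up. A row lasts 1/8 s, in which the tool goes at most 62.5 mm and 10.7 degrees, less where a joint would pass 70% of its speed; a pose out of reach is approached as far as the arm can. A call with a number of a shift or a turn outside -1 to 1 is refused whole. A call with a gripper value outside its range is refused whole. OPENING is the gripper command: -1 is shut, 1 is fully open, values between are in proportion, set as the call begins (- or left out, the last holds). The fingers move at their own pace and stop on an object; FORCE is the grip in N (left out, the last holds). Time passes only in rows, so rows that repeat a pose let the fingers close. It gives the time, the measured TCP pose, the force, the opening and the grip force at its end, in the units of the state.
- state(): the state, without advancing time (a new reading comes with each control period).
- grab_frame(name): name is "side" or "top"; returns a dict with "pixels" (400x640x3 uint8, red, green, blue), "fx", "fy", "cx", "cy" (pixels), "eye" and "attitude" of the camera in the world. Camera axes: x right, y up, looking along -z (the intrinsics and any distortion apply to the point x, -y, -z); pixel columns grow to the right and rows downward; lengths in m; the calibration is good to about 2 mm. A picture is of the moment at which its call begins. There is no depth.
- finish_job(): hands the job in; it is judged then, once.
The state is a dict: "t": time; "qpos": joint angles; "joint_vel": joint speeds; "joint_efforts": joint torques, N m; "position": TCP position; "tcp_rot": TCP orientation; "wrist_force": force on the tool from outside, world axes, zero at the start; "moment": the same for the moment, N m; "gripper_width": opening from 0.0 (shut) to 1.0 (fully open); "grip_force": force on a finger pad.
Only numpy, scipy, OpenCV 4.12 (cv2) and the standard library are available. Lean on these libraries where they do the work, as an engineer would, in place of code of your own. Each camera call takes 0.05 s, during which the arm holds its last target. There are 200 camera calls.

## Task

Take the heel stop (the one with the hammer-head spring nut under its rectangular wooden head) out of the parking block and fit it in the steel rail behind the shoe last: nut down through the slot, pressed against its spring, turned a quarter turn so that its grooves catch up on the rail's lips, square across the rail. Slide the caught stop along the rail until its head bears against the heel of the last, and let go of it there, locked and upright; leave the other post standing in its pocket.

Things in the scene. Friction and masses are not known exactly. Their poses are not given: they have to be found in the camera images.
- stop: Heel stop, loose, 0.22 to 0.34 kg, 110 mm tall, same after a half turn. Origin at the underside of its round spring foot (22 mm across) when the spring is out; z up, x along the nut. The foot can rise 18 mm into the stop: 5 N preload, then 0.5 N/mm. It starts upright in a pocket of the parking block.
- nut (a point): Centre of the top of the stop's steel hammer-head nut, 40 mm above the stop's origin. The nut is 52 mm long (stop x), 26 mm wide, 14 mm deep. Its top has two grooves along stop y, 4 mm deep, 7 mm wide, centred at x = -17 and +17 mm. Above it is a round neck 24 mm across and 24 mm long.
- head (a point): Centre of the stop's beech head, 87 mm above the stop's origin: 26 mm thick (stop x, grip it across this), 64 mm long (stop y), 46 mm tall.
- rail: Steel channel rail fixed to the bench, 340 mm long (x -150 to +190 mm), 68 wide, 44 high, with 50 mm high end blocks. Origin on the bench under the slot's centre line; x runs along the slot towards the last, z up. Inside 60 mm wide, floor at z = 4 mm. The nut can turn either way and catches within about 6 degrees of square; sliding it when caught takes about 5 to 12 N.
- slot (a point): On the slot's centre line at the rail's top (rail z = 44 mm). The slot is 30 mm wide; its rounded lips, 4 mm thick, turn down to rail z = 35 mm. Heights of point nut above the rail's origin: 44 mm when the foot first meets the floor; below 35 mm the nut can turn under the lips (lowest 26 mm); 39 mm caught in its grooves; 35 mm turned but not caught.
- last: Wooden shoe last, 145 mm long, 62 wide, 73 tall, fixed on the rail, heel to the open stretch. Origin at the heel's rearmost line on the rail's centre line, level with the rail's top; x from heel to toe. The heel is an upright cylinder of 28 mm radius, 8 to 64 mm up. Some 125 mm or more of slot is open behind it. With the head bearing on the heel, the stop's axis is 32 mm behind this origin.
- block: Dark wooden parking block, fixed, 90 x 200 mm, 50 mm tall, origin at the centre of its underside. Two open-topped pockets 58 mm (x) by 34 mm (y) with floor at z = 6 mm, at y = -50 and +50 mm: one holds the stop, the other the post.
- post: Another post standing in the other pocket: round wooden head 54 mm across and 95 mm tall over all, no hammer-head nut; origin at the centre of its underside. To be left alone.
Not all that is in view belongs to the job. Leave any green look-alike of the stop alone.

How it is judged:
By the outcome, as a careful person would: the job done as asked, in the order asked, and still so for the second after the job is handed in, with the robot touching nothing.
It also fails if it takes over 54 s, if anything falls off the work surface, if the arm or the gripper's body presses on something with over 40 N, if the wrist force passes 120 N, or if a joint passes its speed limit or range.

## Working session

There is one attempt and no reset: what is moved stays moved. The work goes in short steps, Python scripts to look and compute and a shell command to move; the robot and the scene stay as the last step left them, time stands still between calls to the robot, and variables do not carry over. Pictures are saved under pics/ and viewed, at most 10 in all, crops included, and the job is handed in when it is done.

```bash
mkdir -p pics; cat > h.py <<'E'
import numpy as np, cv2
from scipy.spatial.transform import Rotation as R
from workcell import state, grab_frame
def att(f):
    a=np.array(f["attitude"],float)
    return a if a.shape==(3,3) else (R.from_rotvec(a) if a.size==3 else R.from_quat(a)).as_matrix()
def ray(f,u,v):
    d=att(f)@np.array([(u-f["cx"])/f["fx"],-(v-f["cy"])/f["fy"],-1.]); return np.array(f["eye"]),d
def onz(f,u,v,z):
    e,d=ray(f,u,v); return e+d*(z-e[2])/d[2]
def proj(f,p):
    c=att(f).T@(np.array(p)-f["eye"]); return f["cx"]+f["fx"]*c[0]/-c[2], f["cy"]-f["fy"]*c[1]/-c[2]
def save(f,n): cv2.imwrite("pics/"+n,f["pixels"][...,::-1])
E
python3 - <<'E'
from h import *
import pickle
fs={n:grab_frame(n) for n in("side","top")}
pickle.dump(fs,open("f0.pkl","wb"))
for n,f in fs.items():
    save(f,n+"0.png"); print({k:v for k,v in f.items() if k!="pixels"})
print(state())
E
```

```text
{'fx': 386.0294037083508, 'fy': 386.0294037083508, 'cx': 323.75753810750217, 'cy': 197.99582671769113, 'eye': array([0.1877419 , 0.53265428, 0.49288621]), 'attitude': array([ 0.46470033, -1.14790697, -2.15886022])}
{'fx': 379.84739361995247, 'fy': 379.84739361995247, 'cx': 317.14464715139326, 'cy': 198.66292097569817, 'eye': array([0.48845042, 0.08595799, 0.73389137]), 'attitude': array([ 0.14421784, -0.10781005, -1.57046404])}
{'t': 0.1, 'qpos': array([ 1.14171410e+00,  1.81475928e-01,  1.60794922e+00, -3.13396374e-05,
        1.35378763e+00, -2.06321607e-01]), 'joint_vel': array([-0.00192174, -0.00191327, -0.00305696,  0.00052077,  0.00039521,
       -0.00061034]), 'joint_efforts': array([ 7.72140975e-04, -4.45876586e+01, -3.52238917e+01, -4.34049189e-04,
        4.24278012e-03,  2.37508641e-05]), 'position': array([0.12681615, 0.56031214, 0.23044916]), 'tcp_rot': array([-3.49124843e-01, -3.12165233e+00,  2.43217154e-03]), 'wrist_force': array([ 0.07129978,  0.38994005, -0.50395815]), 'moment': array([-0.01022937, -0.03409188, -0.02109688]), 'grip_force': 0.0, 'gripper_width': 1.0008631048031418}
```

View pics/side0.png

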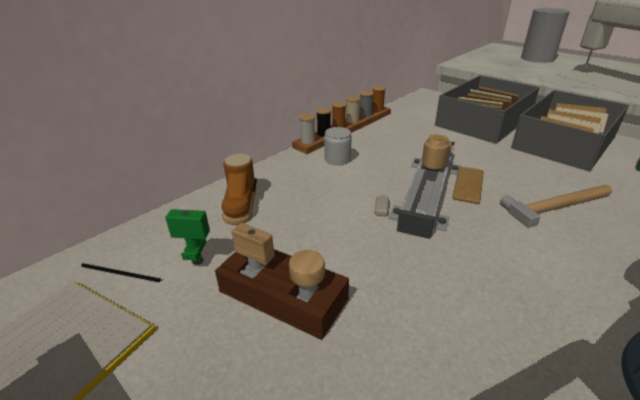

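View pics/top0.png

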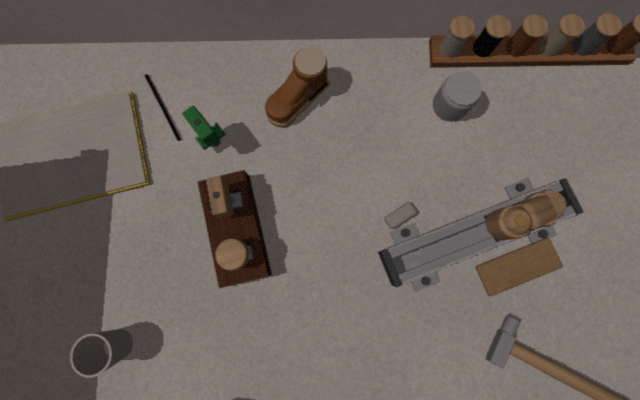

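Candidates: the beech rectangular head at side (253,243) / top (217,195); the round post at side (308,267) / top (234,254); and the green look-alike at side (188,224) / top (203,125). I choose the beech rectangular head. Next is a close crop to check it and get edges.

```bash
python3 - <<'E'
from h import *
import pickle
fs=pickle.load(open("f0.pkl","rb"))
t=fs["top"]["pixels"][...,::-1]; s=fs["side"]["pixels"][...,::-1]
a=cv2.resize(t[165:290,190:280],None,fx=4.4,fy=4.4,interpolation=cv2.INTER_CUBIC)
b=cv2.resize(s[215:335,210:310],None,fx=4,fy=4,interpolation=cv2.INTER_CUBIC)
o=np.zeros((560,800,3),np.uint8); o[:a.shape[0],:a.shape[1]]=a; o[:b.shape[0],400:400+b.shape[1]]=b
cv2.imwrite("pics/c1.png",o)
c=cv2.resize(t[170:295,375:585],None,fx=3.8,fy=3.8,interpolation=cv2.INTER_CUBIC); cv2.imwrite("pics/c2.png",c)
E
```

```text
(no output)
```

View pics/c1.png

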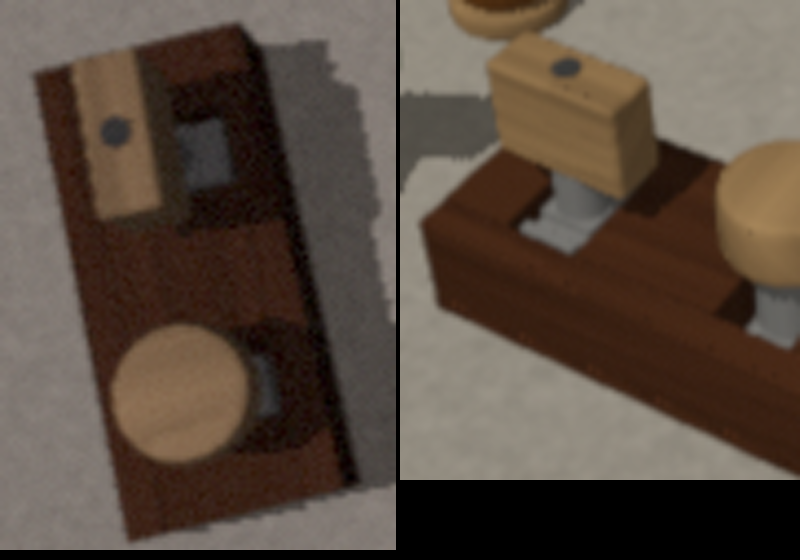

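View pics/c2.png

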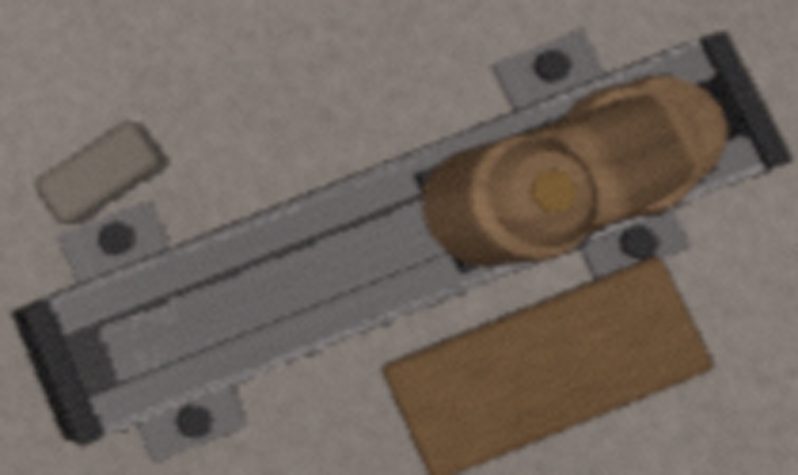

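The crops show a rectangular beech head with a steel nut below it in the upper pocket, so the choice is right. Its top pin is at about top (216.1,194.8). The rail's open stretch lies to the left of the last, from about (395,260) to (487,228) in top.

```bash
python3 - <<'E'
from h import *
import pickle
fs=pickle.load(open("f0.pkl","rb")); T=fs["top"];S=fs["side"]
A=lambda x,y:(190+x/4.4,165+y/4.4)
C=lambda x,y:(375+x/3.8,170+y/3.8)
B=lambda x,y:(210+(x-400)/4,215+y/4)
P=lambda f,uv,z:onz(f,*uv,z)
ang=lambda d:np.degrees(np.arctan2(d[1],d[0]))
pr=lambda n,p:print(n,np.round(p,4))
pr("dot top",P(T,A(115,131),.116)); pr("dot side",P(S,B(566,67),.116))
q=[P(T,A(*c),.11 if 0 else .116) for c in((72,60),(137,50),(162,208),(98,220))]
pr("corners",q); pr("cen",np.mean(q,0)); print("long dir",ang(q[0]-q[3]),ang(q[1]-q[2]))
# block top corners z=.05
b=[P(T,A(*c),.05) for c in((38,73),(238,25),(350,488),(130,540))]
pr("block",b);pr("bc",np.mean(b,0));print("block y dir",ang(b[0]-b[3]),ang(b[1]-b[2]))
u=[P(T,C(*c),.044) for c in((50,300),(700,41))]; l=[P(T,C(*c),.044) for c in((100,425),(440,292),(755,165))]
pr("up",u);pr("lo",l);print("dir",ang(u[1]-u[0]),ang(l[1]-l[0]),ang(l[2]-l[0]))
s1=[P(T,C(*c),.044) for c in((125,320),(415,201))]; s2=[P(T,C(*c),.044) for c in((120,387),(440,258))]
pr("slotU",s1);pr("slotL",s2)
e=[P(T,C(*c),.05) for c in((14,315),(48,300),(75,445),(103,430))]; e2=[P(T,C(*c),.05) for c in((703,38),(727,32),(765,166),(790,160))]
pr("e",e);pr("e2",e2)
for z in(.052,.108): pr("heel",P(T,C(423,205),z))
s=state();print(np.round(R.from_rotvec(s["tcp_rot"]).as_matrix(),3))
E
```

```text
dot top [0.5959 0.2681 0.116 ]
dot side [0.594  0.2674 0.116 ]
corners [[0.6234 0.2857 0.116 ]
 [0.6271 0.261  0.116 ]
 [0.5665 0.2492 0.116 ]
 [0.5621 0.2731 0.116 ]]
cen [0.5948 0.2672 0.116 ]
long dir 11.600965920772905 11.007075163267318
block [[0.6323 0.3212 0.05  ]
 [0.6524 0.2372 0.05  ]
 [0.461  0.1863 0.05  ]
 [0.4406 0.2746 0.05  ]]
bc [0.5466 0.2548 0.05  ]
block y dir 13.649407919186666 14.891050740172451
up [[ 0.5081 -0.0254  0.044 ]
 [ 0.6308 -0.3405  0.044 ]]
lo [[ 0.4503 -0.0468  0.044 ]
 [ 0.5114 -0.2079  0.044 ]
 [ 0.5707 -0.36    0.044 ]]
dir -68.7093342167673 -69.24758400197457 -68.97182849726698
slotU [[ 0.4986 -0.0602  0.044 ]
 [ 0.5543 -0.1993  0.044 ]]
slotL [[ 0.4677 -0.0567  0.044 ]
 [ 0.5273 -0.2091  0.044 ]]
e [[ 0.501  -0.0074  0.05  ]
 [ 0.5079 -0.0235  0.05  ]
 [ 0.4416 -0.0338  0.05  ]
 [ 0.4484 -0.0469  0.05  ]]
e2 [[ 0.631  -0.3383  0.05  ]
 [ 0.6339 -0.3499  0.05  ]
 [ 0.5695 -0.3607  0.05  ]
 [ 0.5723 -0.3726  0.05  ]]
heel [ 0.5516 -0.1996  0.052 ]
heel [ 0.5464 -0.1762  0.108 ]
[[-0.975  0.221 -0.001]
 [ 0.221  0.975 -0.001]
 [ 0.    -0.002 -1.   ]]
```

```bash
M="python3 -m inch"
for i in 1 2 3 4 5 6; do python3 -m inch '[[-0.465,-0.163,0,0,0,0],[-0.93,-0.326,0,0,0,0]]' 1 80 >/dev/null; done
python3 -m inch '[[-0.465,-0.163,0,0,0,0],[-0.93,-0.326,0,0,0,0],[-0.93,-0.326,0,0,0,-0.15],[-0.93,-0.326,0,0,0,-0.3],[-0.93,-0.326,0,0,0,-0.403],[-0.93,-0.326,0,0,0,-0.403]]'
python3 - <<'E'
from h import *
import pickle
T=pickle.load(open("f0.pkl","rb"))["top"]
s=state(); m=R.from_rotvec(s["tcp_rot"]).as_matrix(); print(np.round(m,3))
print("to stop, tool axes/80mm", np.round(m.T@(np.array([.595,.2675,.0785])-s["position"])/.08,3), "yaw",np.degrees(np.arctan2(m[1,1],m[0,1])))
g=cv2.cvtColor(T["pixels"],cv2.COLOR_RGB2GRAY).astype(np.float32)
a=np.radians(-68.9);d=np.array([np.cos(a),np.sin(a)]);n=np.array([-d[1],d[0]])
N=np.arange(.385,.485,.001)
for lo,hi in((.23,.27),(.28,.32),(.33,.37)):
    pts=[[proj(T,[*(d*t+n*c),.044]) for c in N] for t in np.linspace(lo,hi,20)]
    p=np.array(pts,np.float32); v=cv2.remap(g,p[...,0],p[...,1],cv2.INTER_LINEAR).mean(0)
    print(lo,v.astype(int).tolist())
E
```

```text
t: 2.35
position: [0.5944, 0.2676, 0.2307]
tcp_rot: [0.311, -3.125, 0.0]
wrist_force: [0.5, -0.4, 0.5]
gripper_width: 0.998
grip_force: 0.0
[[-0.98  -0.197 -0.001]
 [-0.197  0.98  -0.   ]
 [ 0.001 -0.    -1.   ]]
to stop, tool axes/80mm [-0.009 -0.002  1.902] yaw 101.35081587367654
0.23 [86, 83, 82, 81, 80, 80, 80, 80, 82, 83, 85, 88, 92, 98, 105, 111, 114, 113, 111, 105, 102, 101, 101, 101, 101, 100, 101, 101, 102, 102, 100, 97, 92, 87, 89, 97, 102, 103, 103, 102, 102, 102, 102, 102, 101, 101, 100, 99, 99, 100, 100, 101, 102, 102, 102, 103, 104, 104, 102, 96, 84, 72, 68, 74, 87, 97, 100, 101, 101, 100, 100, 100, 100, 100, 100, 100, 100, 102, 105, 108, 108, 101, 92, 89, 95, 100, 102, 101, 98, 95, 89, 85, 82, 81, 80, 80, 80, 80, 80, 81]
0.28 [122, 122, 122, 122, 122, 121, 121, 121, 122, 122, 122, 121, 119, 115, 112, 112, 115, 114, 108, 102, 99, 98, 98, 99, 99, 99, 100, 101, 101, 101, 100, 97, 92, 86, 87, 94, 99, 100, 100, 100, 100, 100, 100, 100, 100, 100, 99, 99, 99, 99, 99, 99, 99, 99, 101, 102, 102, 101, 98, 92, 81, 70, 66, 71, 83, 94, 99, 100, 99, 99, 98, 98, 98, 99, 99, 99, 101, 104, 108, 109, 105, 96, 89, 92, 105, 116, 121, 122, 122, 122, 122, 121, 121, 121, 121, 121, 121, 121, 121, 121]
0.33 [119, 120, 121, 122, 122, 123, 122, 123, 123, 122, 122, 121, 118, 114, 108, 107, 110, 112, 110, 105, 102, 100, 100, 100, 100, 100, 101, 102, 102, 101, 100, 98, 93, 88, 87, 94, 100, 101, 100, 100, 100, 100, 101, 101, 101, 101, 100, 100, 101, 101, 101, 101, 100, 100, 101, 102, 101, 100, 99, 94, 84, 71, 66, 71, 84, 95, 99, 100, 100, 100, 100, 100, 100, 100, 100, 100, 101, 103, 105, 106, 103, 97, 91, 91, 102, 114, 119, 121, 121, 121, 122, 122, 123, 124, 124, 124, 124, 124, 123, 123]
```

```bash
python3 -m inch '[[0,0,0.5,0,0,0],[-0.005,0,0.95,0,0,0]]' >/dev/null
python3 -m inch '[[0,0,0.4,0,0,0],[0,0,0.7,0,0,0],[0,0,0.95,0,0,0],[0,0,0.95,0,0,0]]'
python3 -m inch '[[0,0,0,0,0,0],[0,0,0,0,0,0],[0,0,0,0,0,0],[0,0,0,0,0,0],[0,0,0,0,0,0],[0,0,0,0,0,0]]' -1 80
python3 -m inch '[[0,0,-0.2,0,0,0],[0,0,-0.5,0,0,0],[0,0,-0.9,0,0,0],[0,0,-0.9,0,0,0]]'
python3 - <<'E'
from h import *
f=grab_frame("side");g=grab_frame("top")
import pickle;pickle.dump((f,g),open("f1.pkl","wb"))
a=cv2.resize(f["pixels"][130:330,180:380],(400,400)); b=cv2.resize(g["pixels"][120:300,150:330],(400,400))
cv2.imwrite("pics/g1.png",np.hstack([a,b])[...,::-1])
s=state();print(s["position"],s["wrist_force"])
E
```

```text
t: 3.1
position: [0.5936, 0.2674, 0.0773]
tcp_rot: [0.31, -3.122, 0.001]
wrist_force: [-0.5, -0.9, 0.2]
gripper_width: 1.0
grip_force: 0.0
t: 3.85
position: [0.5955, 0.2679, 0.0798]
tcp_rot: [-0.312, 3.125, 0.0]
wrist_force: [0.5, 0.7, 2.3]
gripper_width: 0.295
grip_force: 79.5
t: 4.35
position: [0.5968, 0.2682, 0.1545]
tcp_rot: [-0.312, 3.121, 0.001]
wrist_force: [0.5, -0.1, -3.9]
gripper_width: 0.294
grip_force: 79.1
[0.59445141 0.26758375 0.15062037] [-1.04631618 -0.15044201 -3.3119711 ]
```

View pics/g1.png

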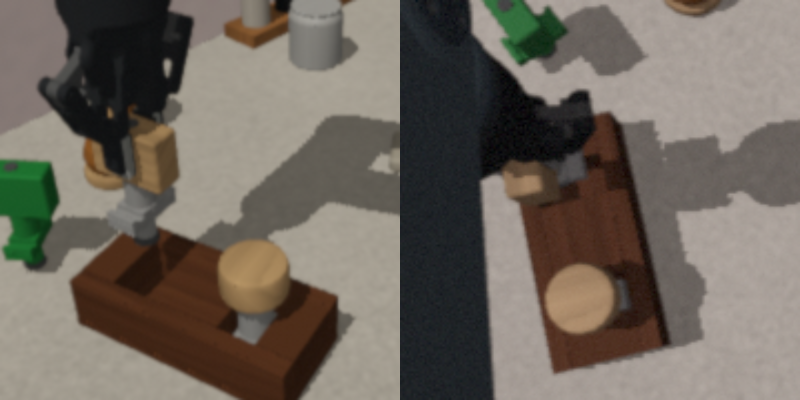

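The side half shows the stop held upright above its empty pocket at about (140,190) in the crop, with the post undisturbed. Next is the carry to the rail.

```bash
python3 -m inch '[[0,0,-0.25,0,0,0],[0.2,-0.46,-0.5,0,0,0],[0.4,-0.92,-0.5,0,0,0]]' >/dev/null
for i in 1 2 3; do python3 -m inch '[[0.2,-0.46,0,0,0,0],[0.4,-0.92,0,0,0,0]]' >/dev/null; done
python3 -m inch '[[0.2,-0.46,0,0,0,0],[0.4,-0.92,0,0,0,-0.08],[0.4,-0.92,0,0,0,-0.163],[0.4,-0.92,0,0,0,-0.163],[0.4,-0.92,0,0,0,-0.163]]'
cat > w.py <<'E'
from h import *
import sys
s=state(); m=R.from_rotvec(s["tcp_rot"]).as_matrix()
a=np.radians(-68.9);d=np.array([np.cos(a),np.sin(a),0]);n=np.array([-d[1],d[0],0])
p=np.array(s["position"]); f=s["wrist_force"]
print("t",s["t"],"rail d,c,z",np.round([p@d,p@n,p[2]],4),"yaw",np.degrees(np.arctan2(m[1,1],m[0,1])).round(2),"F d,n,z",np.round([f@d,f@n,f[2]],1),"Mz",round(s["moment"][2],2),"tilt z",np.round(m[:,2],4),"grip",round(s["grip_force"],1))
print("tool d axis",np.round(m.T@d,3),"n",np.round(m.T@n,3))
E
python3 - <<'E'
from h import *
import w
f=grab_frame("side");g=grab_frame("top")
import pickle;pickle.dump((f,g),open("f2.pkl","wb"))
a=cv2.resize(f["pixels"][110:260,350:500],(400,400)); b=cv2.resize(g["pixels"][170:320,370:520],(400,400))
cv2.imwrite("pics/g2.png",np.hstack([a,b])[...,::-1])
E
```

```text
t: 6.2
position: [0.511, -0.1242, 0.1913]
tcp_rot: [0.576, -3.088, -0.0]
wrist_force: [0.1, -0.5, -2.8]
gripper_width: 0.292
grip_force: 79.8
t 6.2 rail d,c,z [0.2998 0.432  0.1913] yaw 111.13 F d,n,z [ 0.5 -0.1 -2.8] Mz 0.05 tilt z [-3.e-04  2.e-04 -1.e+00] grip 79.8
tool d axis [ 0.001 -1.    -0.   ] n [-1.    -0.001 -0.   ]
```

View pics/g2.png

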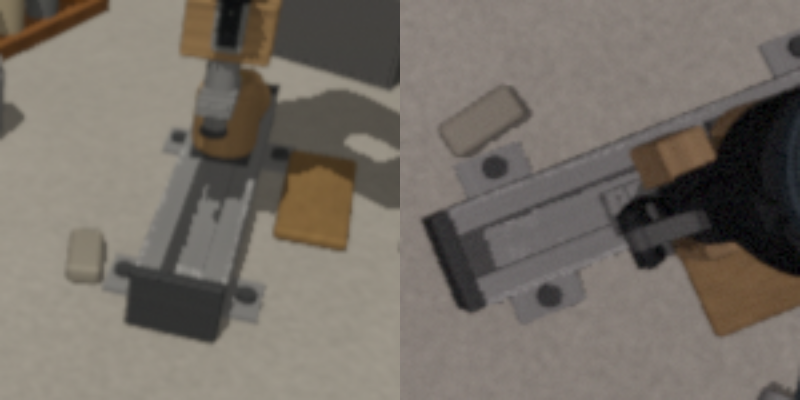

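Side half: the stop hangs above the open stretch with the slot running below it at crop (215,220). I'll lower it to just above the lips and check its lateral centring.

```bash
python3 -m inch '[[-0.006,0,0.4,0,0,0],[-0.006,0,0.7,0,0,0],[-0.006,0,0.86,0,0,0],[-0.006,0,0.86,0,0,0]]' >/dev/null
python3 - <<'E'
from h import *
import w
f=grab_frame("side")
import pickle;pickle.dump(f,open("f3.pkl","wb"))
p=np.array(w.p)
# predicted points: nut bottom side edges at lateral +-13, slot edges +-15 drawn at rail line c=.4325
im=cv2.resize(f["pixels"][130:245,370:500],None,fx=5,fy=5,interpolation=cv2.INTER_CUBIC)
for c in(.4325-.015,.4325+.015):
    q=[proj(f,w.d*t+w.n*c+[0,0,.044]) for t in(.21,.27)]
    q=[(int((u-370)*5),int((v-130)*5)) for u,v in q]; cv2.line(im,*q,(255,0,0),1)
cv2.imwrite("pics/g3.png",im[...,::-1])
E
```

```text
t 6.8 rail d,c,z [0.2996 0.4321 0.1218] yaw 111.21 F d,n,z [ 0.1 -0.4 -3.4] Mz -0.01 tilt z [-1.8e-03  9.0e-04 -1.0e+00] grip 79.7
tool d axis [ 0.002 -1.    -0.001] n [-1.    -0.002 -0.001]
```

View pics/g3.png

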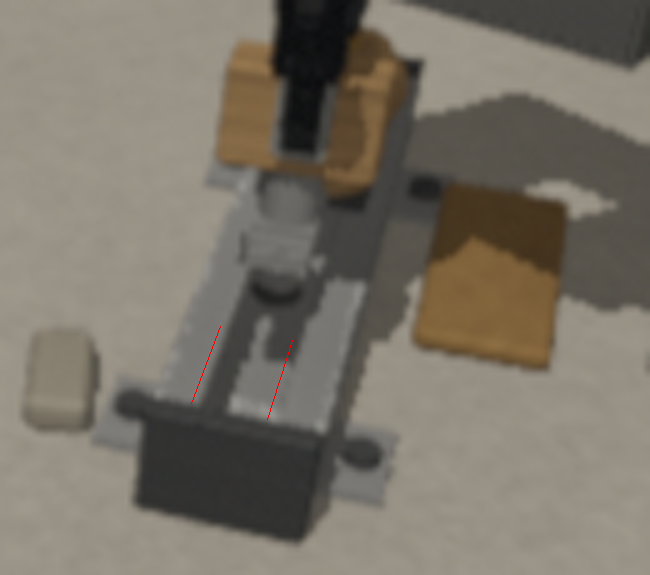

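Side crop: the foot is at (277,285) just above the slot. The slot's real edges lie some pixels right of my predicted red lines, so I'll compare the stop and slot offsets within the same view.

```bash
python3 - <<'E'
from h import *
import w,pickle
f=pickle.load(open("f3.pkl","rb"));p=np.array(w.p)
g=cv2.cvtColor(f["pixels"],cv2.COLOR_RGB2GRAY).astype(np.float32)
N=np.arange(.385,.485,.001)
for lo,hi,z in((.215,.235,.044),(.24,.26,.044),(.215,.235,.05-.05)):
    q=np.array([[proj(f,w.d*t+w.n*c+[0,0,z]) for c in N] for t in np.linspace(lo,hi,20)],np.float32)
    v=cv2.remap(g,q[...,0],q[...,1],cv2.INTER_LINEAR).mean(0); print(lo,z,v.astype(int).tolist())
C=lambda q:np.round([(q[0]-370)*5,(q[1]-130)*5],0)
o=p-[0,0,.0735]
for h in(0,.026,.04,.064,.110): print(h,"axis",C(proj(f,o+[0,0,h])))
print("nut near corners",[C(proj(f,o+w.n*s*.013-w.d*.026+[0,0,h])) for s in(-1,1) for h in(.026,.04)])
print("head near-bottom corners",[C(proj(f,o+w.n*s*.032-w.d*.013+[0,0,.064])) for s in(-1,1)])
print("mm px", C(proj(f,o+w.n*.01))-C(proj(f,o)))
E
```

```text
t 6.85 rail d,c,z [0.3002 0.4326 0.1228] yaw 111.21 F d,n,z [ 0.4  0.3 -3.4] Mz 0.03 tilt z [-0.  0. -1.] grip 79.7
tool d axis [ 0.002 -1.    -0.   ] n [-1.    -0.002 -0.   ]
0.215 0.044 [136, 135, 132, 123, 107, 90, 80, 76, 74, 76, 84, 99, 115, 124, 127, 125, 123, 121, 120, 120, 120, 120, 120, 120, 120, 121, 121, 121, 120, 119, 118, 119, 123, 125, 125, 126, 126, 126, 125, 123, 123, 124, 124, 125, 125, 126, 127, 127, 123, 112, 94, 77, 69, 65, 65, 65, 65, 65, 68, 75, 86, 100, 112, 119, 121, 121, 120, 120, 120, 120, 120, 120, 120, 121, 123, 125, 129, 132, 132, 133, 134, 135, 136, 135, 135, 135, 134, 134, 135, 135, 135, 136, 136, 137, 138, 140, 142, 145, 146, 146]
0.24 0.044 [144, 141, 132, 116, 98, 87, 82, 79, 77, 76, 81, 92, 106, 117, 121, 121, 120, 119, 119, 119, 119, 118, 118, 118, 119, 119, 120, 119, 117, 114, 108, 103, 103, 104, 103, 102, 101, 100, 99, 99, 99, 102, 105, 110, 114, 117, 116, 112, 104, 93, 81, 73, 67, 65, 65, 65, 65, 65, 67, 74, 85, 99, 111, 117, 119, 119, 119, 119, 118, 118, 118, 119, 119, 120, 121, 123, 126, 128, 131, 135, 139, 143, 145, 145, 146, 146, 146, 146, 146, 146, 146, 146, 146, 147, 147, 147, 147, 147, 147, 147]
0.215 0.0 [133, 133, 132, 130, 123, 112, 97, 86, 81, 78, 74, 69, 61, 52, 48, 48, 49, 49, 49, 49, 49, 49, 49, 49, 49, 49, 49, 50, 49, 49, 49, 49, 49, 49, 49, 49, 49, 49, 49, 49, 49, 49, 49, 49, 49, 49, 49, 49, 49, 49, 49, 49, 49, 49, 49, 49, 49, 49, 49, 49, 49, 49, 49, 49, 49, 49, 49, 49, 49, 49, 49, 49, 49, 49, 49, 49, 49, 49, 49, 50, 52, 57, 66, 80, 96, 112, 123, 130, 133, 134, 134, 134, 133, 133, 133, 133, 134, 135, 135, 135]
0 axis [270. 287.]
0.026 axis [278. 234.]
0.04 axis [283. 205.]
0.064 axis [291. 155.]
0.11 axis [307.  52.]
nut near corners [array([300., 270.]), array([305., 241.]), array([236., 259.]), array([240., 229.])]
head near-bottom corners [array([367., 183.]), array([207., 156.])]
mm px [-23.  -5.]
```

The side view puts both the slot centre and the stop about 2.5 mm off in the same direction, so they line up with each other. Next is the descent into the slot.

```bash
python3 -m inch '[[0,0,0.13,0,0,0],[0,0,0.25,0,0,0],[0,0,0.36,0,0,0],[0,0,0.36,0,0,0]]' >/dev/null;python3 w.py
python3 -m inch '[[0,0,0.06,0,0,0],[0,0,0.12,0,0,0],[0,0,0.16,0,0,0],[0,0,0.16,0,0,0]]' >/dev/null;python3 w.py
```

```text
t 7.35 rail d,c,z [0.2997 0.4318 0.0926] yaw 111.19 F d,n,z [ 0.2 -0.5 -2.5] Mz -0.0 tilt z [-1.9e-03  9.0e-04 -1.0e+00] grip 79.7
tool d axis [ 0.002 -1.    -0.002] n [-1.    -0.002 -0.001]
t 7.85 rail d,c,z [0.3001 0.4322 0.0806] yaw 111.19 F d,n,z [ 0.1  0.1 -3.7] Mz -0.02 tilt z [-5.e-04  3.e-04 -1.e+00] grip 79.7
tool d axis [ 0.002 -1.    -0.   ] n [-1.    -0.002 -0.   ]
```

```bash
python3 -m inch '[[0,0,0.06,0,0,0],[0,0,0.12,0,0,0],[0,0,0.2,0,0,0],[0,0,0.2,0,0,0],[0,0,0.2,0,0,0]]' >/dev/null;python3 w.py
```

```text
t 8.475 rail d,c,z [0.3007 0.4329 0.0658] yaw 111.2 F d,n,z [-1.9 -2.1  8.4] Mz 0.01 tilt z [ 1.2e-03 -6.0e-04 -1.0e+00] grip 81.3
tool d axis [ 0.002 -1.     0.001] n [-1.    -0.002  0.001]
```

```bash
python3 -m inch '[[0,0,0,0,0,0.1],[0,0,0,0,0,0.2],[0,0,0,0,0,0.32],[0,0,0,0,0,0.44],[0,0,0,0,0,0.56],[0,0,0,0,0,0.68],[0,0,0,0,0,0.75],[0,0,0,0,0,0.75]]' >/dev/null;python3 w.py
python3 -m inch '[[0,0,0,0,0,0.12],[0,0,0,0,0,0.24],[0,0,0,0,0,0.36],[0,0,0,0,0,0.48],[0,0,0,0,0,0.6],[0,0,0,0,0,0.7],[0,0,0,0,0,0.752],[0,0,0,0,0,0.752]]' >/dev/null;python3 w.py
```

```text
t 9.475 rail d,c,z [0.3015 0.4337 0.0664] yaw 66.15 F d,n,z [-1.2 -0.4  8.3] Mz 0.0 tilt z [ 0.0035 -0.0015 -1.    ] grip 81.3
tool d axis [-0.707 -0.708  0.003] n [-0.708  0.707  0.003]
t 10.475 rail d,c,z [0.3017 0.4338 0.0665] yaw 21.04 F d,n,z [-0.4 -0.2  7.6] Mz 0.02 tilt z [ 0.0039 -0.0019 -1.    ] grip 81.3
tool d axis [-1.     0.001  0.003] n [0.001 1.    0.003]
```

```bash
python3 -m inch '[[0,0,-0.03,0,0,0],[0,0,-0.06,0,0,0],[0,0,-0.09,0,0,0],[0,0,-0.09,0,0,0]]' >/dev/null;python3 w.py
python3 -m inch '[[0,0,-0.02,0,0,0],[0,0,-0.04,0,0,0],[0,0,-0.04,0,0,0]]' >/dev/null;python3 w.py
```

```text
t 10.975 rail d,c,z [0.3016 0.4336 0.0732] yaw 21.07 F d,n,z [0.8 2.5 4.7] Mz -0.03 tilt z [ 0.0038 -0.0017 -1.    ] grip 80.8
tool d axis [-1.     0.001  0.003] n [0.001 1.    0.003]
t 11.35 rail d,c,z [0.3012 0.4334 0.0737] yaw 21.04 F d,n,z [  9.2  10.5 -17.1] Mz -0.05 tilt z [ 0.0036 -0.0011 -1.    ] grip 80.9
tool d axis [-1.     0.001  0.002] n [0.001 1.    0.003]
```

Contact at TCP z = 0.0737 matches nut height 39–40 mm, so the nut is caught in its grooves (uncaught would have stopped 4 mm lower). I'll relax the pull and slide.

```bash
python3 -m inch '[[0,0,0.03,0,0,0],[-0.06,0,0.03,0,0,0],[-0.14,0,0.03,0,0,0],[-0.22,0,0.03,0,0,0],[-0.3,0,0.03,0,0,0],[-0.38,0,0.03,0,0,0],[-0.45,0,0.03,0,0,0],[-0.5,0,0.03,0,0,0]]' >/dev/null;python3 w.py
```

```text
t 12.35 rail d,c,z [0.3406 0.4323 0.0729] yaw 21.06 F d,n,z [-3.4 -0.8  4. ] Mz 0.0 tilt z [-0. -0. -1.] grip 84.3
tool d axis [-1.     0.001 -0.   ] n [ 0.001  1.    -0.   ]
```

```bash
for i in 1 2 3 4; do python3 -m inch '[[-0.02,0,0,0,0,0],[-0.04,0,0,0,0,0],[-0.04,0,0,0,0,0]]' >/dev/null;python3 w.py | head -1; done
```

```text
t 12.725 rail d,c,z [0.3435 0.4323 0.0729] yaw 21.08 F d,n,z [-3.7 -0.1  4.2] Mz 0.02 tilt z [ 0.e+00 -2.e-04 -1.e+00] grip 84.2
t 13.1 rail d,c,z [0.3464 0.4324 0.0729] yaw 21.08 F d,n,z [-4.2  0.1  5.2] Mz -0.05 tilt z [-2.e-04  4.e-04 -1.e+00] grip 84.3
t 13.475 rail d,c,z [0.3465 0.4324 0.0726] yaw 21.1 F d,n,z [-17.2   0.5  11.4] Mz -0.01 tilt z [-0.0031  0.0052 -1.    ] grip 85.3
t 13.85 rail d,c,z [0.3464 0.4324 0.0725] yaw 21.14 F d,n,z [-29.5  -0.1  19.9] Mz -0.08 tilt z [-0.0061  0.01   -0.9999] grip 86.2
```

Contact at d ≈ 0.3465. I'll ease the push and check by picture.

```bash
python3 -m inch '[[0.03,0,0,0,0,0],[0.055,0,0,0,0,0],[0.055,0,0,0,0,0]]' >/dev/null;python3 w.py
python3 - <<'E'
from h import *
f=grab_frame("side");g=grab_frame("top")
a=cv2.resize(f["pixels"][110:240,380:510],(400,400),interpolation=cv2.INTER_CUBIC); b=cv2.resize(g["pixels"][160:290,420:550],(400,400),interpolation=cv2.INTER_CUBIC)
cv2.imwrite("pics/g4.png",np.hstack([a,b])[...,::-1])
E
```

```text
t 14.225 rail d,c,z [0.3465 0.4324 0.0725] yaw 21.12 F d,n,z [-10.2   1.3   7. ] Mz 0.06 tilt z [-0.0019  0.0029 -1.    ] grip 84.5
tool d axis [-1.    -0.    -0.003] n [-0.     1.    -0.001]
```

View pics/g4.png

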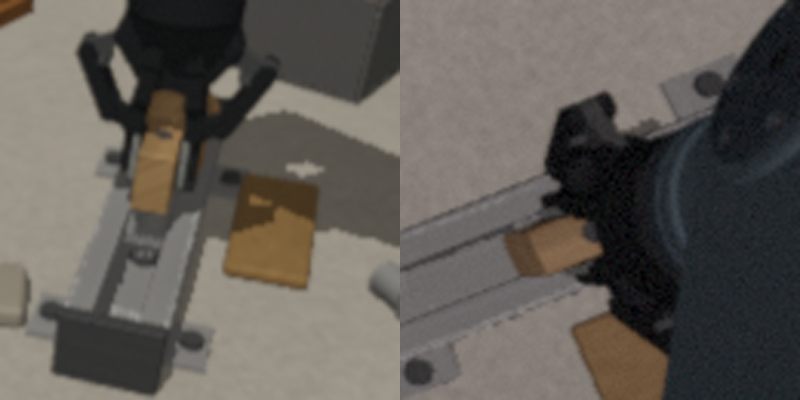

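The head's end bears on the heel, in line with the rail: side crop (160,160) in front of the last, top crop (560,245). Now releasing and withdrawing straight up.

```bash
python3 -m inch '[[0,0,0,0,0,0],[0,0,0,0,0,0],[0,0,0,0,0,0],[0,0,0,0,0,0],[0,0,0,0,0,0]]' 1 >/dev/null; python3 w.py|head -1
python3 -m inch '[[0,0,-0.1,0,0,0],[0,0,-0.3,0,0,0],[0,0,-0.6,0,0,0],[0,0,-1,0,0,0],[0,0,-1,0,0,0]]'>/dev/null
python3 -m inch '[[0,0,-0.5,0,0,0],[0.4,0,-0.7,0,0,0],[0.9,0,-0.7,0,0,0]]'>/dev/null
python3 -m inch '[[0.5,0.4,0,0,0,0],[1,0.8,0,0,0,0]]'>/dev/null
python3 -m inch '[[0.5,0.5,0,0,0,0],[1,1,0,0,0,0],[1,1,0,0,0,0]]'>/dev/null; python3 w.py|head -1
python3 - <<'E'
from h import *
f=grab_frame("side");g=grab_frame("top")
a=cv2.resize(f["pixels"][110:240,380:510],(400,400),interpolation=cv2.INTER_CUBIC); b=cv2.resize(g["pixels"][160:290,420:550],(400,400),interpolation=cv2.INTER_CUBIC)
c=cv2.resize(f["pixels"][190:340,150:450],(400,200)); d=cv2.resize(g["pixels"][100:400,0:640],(400,200))
cv2.imwrite("pics/g5.png",np.vstack([np.hstack([a,b]),np.hstack([c,d])])[...,::-1])
E
```

```text
t 14.95 rail d,c,z [0.3488 0.4323 0.0729] yaw 21.07 F d,n,z [ 0.4 -0.3 -0.4] Mz 0.0 tilt z [ 1.e-04 -2.e-04 -1.e+00] grip 0.0
t 16.575 rail d,c,z [0.1135 0.578  0.2085] yaw 21.35 F d,n,z [-0.2 -0.7  0.4] Mz -0.07 tilt z [-2.e-04  8.e-04 -1.e+00] grip 0.0
```

View pics/g5.png

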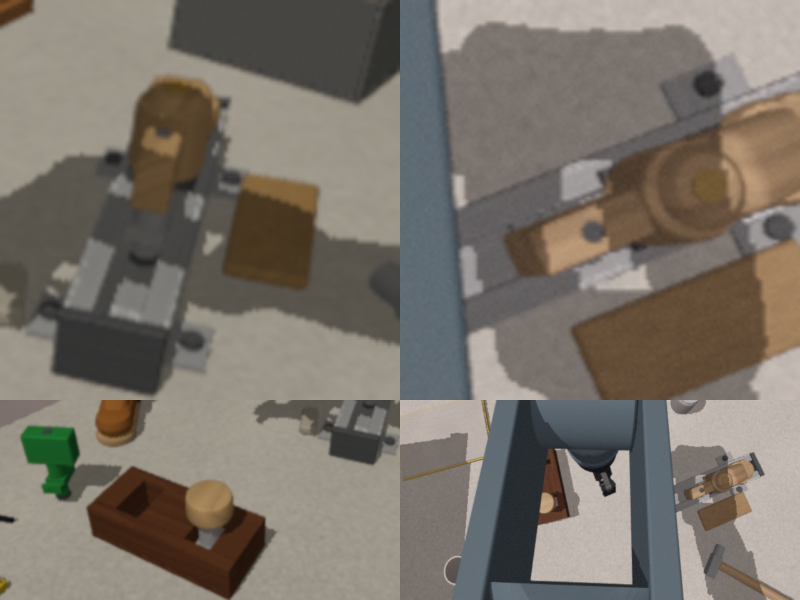

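The pictures show the stop upright and square on the rail, its head's end against the heel (top crop pin at (593,232)). The post is still in its pocket (crop (208,505)) and the gripper is clear. Handing in.

```bash
python3 -c "
from workcell import finish_job; print(finish_job())"
```

```text
the job is handed in; nothing more can be done
None
```

I handed the job in at about 17 s: the heel stop is caught square in the rail and upright, with its head against the last's heel; the post still stands in its pocket, though no verdict came back.

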